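# Fit and hold a seal collar on a stirrer drive

## Robot

A 6-joint arm with a two-finger parallel gripper is mounted at the origin on a cart in front of the work surface, level with it; the furniture and walls round the work are solid. World frame = base frame: x ahead of the robot, y to its left, z up, the work surface at z = 0. Lengths are in m, angles in degrees, forces in N, time in s.
With the tool pointing down it reaches from about 0.4 to 0.825 m from the base axis. Payload 7 kg.
Tool frame: the origin (TCP) lies midway between the tips of the shut fingers; the grasp point (between the pads) lies 19 mm behind it (r.grip_point_offset is the z of the grasp point in the tool frame, in m); z points along the fingers, y is the line along which they close (so a half turn about z gives the same grasp; the last joint's range is limited). The gripper opens to 88 mm and grips with 3 to 60 N. Pads are 19 mm wide; open, the fingers measure 130 mm over their backs; the gripper's body (78 mm by 193 mm) begins 47 mm behind the grasp point.
Start: joints at [91.851, 20.546, 0.682, 0, -70.136, -16.507], TCP at [0.171, 0.653, 0.227] pointing down, gripper open.
Joint ranges: [-176.03, 176.03], [-82.01, 121.73], [-58.28, 71.71], [-173.87, 95.51], [-174.79, -0.11], [-173.66, 173.66]. Speed limits (degrees/s): [136.94, 136.94, 172.46, 180, 180, 180].

## Interface

Orientations are given as [roll, pitch, yaw] about the fixed x, y, z axes, in that order (R = Rz(yaw) Ry(pitch) Rx(roll)).
In Python, from plant import r, viewer, recognise, outline_of, pinpoint gives the robot as it stands.
- The arm moves only by the tool move_arm, never from a script. Its argument "targets" is a list of rows, each a list of 2 entries, a list of its own where there are three numbers: the shift along the tool's x, y, z in cm, then the turn, a rotation vector about the tool's x, y, z in rad. A call has 1 to 5 rows; each row is the pose to reach, as a shift and turn from the pose commanded when the call began, along the tool's axes at that moment; what a row does not reach only later rows make up. A row lasts 1/8 s, in which the tool goes at most 62.5 mm and 10.7 degrees, less where a joint would pass 70% of its speed; a pose out of reach is approached as far as the arm can. A call with a gripper value outside its range is refused whole. "jaw" is the finger opening in cm, from 0 to 8.76, set as the call begins (left out, the last holds). The fingers move at their own pace and stop on an object; "squeeze" is the grip in N (left out, the last holds). Time passes only in rows, so rows that repeat a pose let the fingers close. It gives the time, the measured TCP pose, the force, the opening and the grip force at its end, in the units of the state.
- r.get_state(): the state, without advancing time (a new reading comes with each control period).
- viewer.capture(name): name is "side" or "top" or "wrist"; returns a dict with "image" (400x640x3 uint8, blue, green, red), "intrinsics" (3x3 intrinsics, pixels), "camera_from_world" (4x4, takes a point from world to camera coordinates). Camera axes: x right, y up, looking along -z (the intrinsics and any distortion apply to the point x, -y, -z); pixel columns grow to the right and rows downward; lengths in m; the calibration is good to about 2 mm. A picture is of the moment at which its call begins. There is no depth.
- r.close_job(): hands the job in; it is judged then, once.
Trained networks look in the newest picture that a camera, given by its name, has taken for a name from the list of things; names that differ only in an ending like _2 or _b are one class to them, and where a whole thing is asked for, a point or a joint stands for the part that bears it (a point fixed in the world has none). Each returns a list of dicts, best first, with "score" (0 to 1); they miss things now and then, are a little off and sometimes report something else, mostly with a low value. They report only what shows in the picture. A call takes as long as a camera call. They do not tell look-alikes from the thing itself.
- recognise(label, camera): "box" ([left, top, right, bottom] in pixels, round what is visible of it).
- outline_of(label, camera): "mask" (400x640 bool, what is visible of it) and "box" ([left, top, right, bottom] in pixels, round what is visible of it).
- pinpoint(label, camera): "location" ([row, column] in pixels: a listed point, or the origin of a listed thing).
The state is a dict: "time_s": time; "joints": joint angles; "qd": joint speeds; "joint_torque": joint torques, N m; "tcp_pos": TCP position; "eef_rot": TCP orientation; "contact_force": force on the tool from outside, world axes, zero at the start; "moment": the same for the moment, N m; "gripper_width": finger opening in m; "gripper_force": force on a finger pad.
Only numpy, scipy, OpenCV 4.12 (cv2) and the standard library are available. Lean on these libraries where they do the work, as an engineer would, in place of code of your own. Each camera call takes 0.05 s, during which the arm holds its last target. There are 200 camera calls.

## Task

Turn the upright shaft of the stirrer drive until its flat faces squarely out of the guard's open side, pinching the shaft across the flat so that you feel it between your fingers. Then slide the large collar over the shaft with its set screw on that flat, and press it down until the sprung seal sleeve is well past half of its travel. Finish still holding the collar pressed down like that, screw facing the open side, so that I can tighten it with the hex key; leave the small collar and the beaker where they are.

Things in the scene. Friction and masses are not known exactly. Their poses are not given: they have to be found in the camera images.
- drive: Stirrer drive, a grey gear case on a steel foot, standing with its shaft upright; fixed to the table. Origin on the shaft's axis at table height; z up; -x points out of the open side of the guard (roughly towards the robot). Deck top 55 mm above the table. A sheet guard, its top 100 mm above the table, stands round the other three sides: side walls 87 mm from the axis (towards +y and -y), back wall 89 mm from it (towards +x).
- shaft_top (a point): Centre of the shaft's upper end, 140 mm above the table. The shaft is 20 mm in diameter and its end has a 2.5 mm chamfer.
- shaft_flat (a point): The flat milled on the shaft: 16 mm wide, from the shaft's upper end down to 80 mm above the table, 6 mm from the axis, so the shaft is 16 mm thick across the flat and 20 mm elsewhere. Origin at the centre of the flat's face, 110 mm above the table and 6 mm out from the axis; x points straight out of the flat (level), z up. It turns with the shaft.
- shaft (a joint): Angle of the shaft, without end stops, growing anticlockwise seen from above; at 0 (and whole turns) the flat faces squarely out of the open side (the drive's -x). It stays where it is left: friction about 0.05 N m.
- seal_sleeve (a joint): Sprung seal sleeve, a brass ring 36 mm in diameter and 5 mm thick that slides on the shaft at its foot: 0 when up, 0.008 m when fully down. Spring about 5 N at 0 and 14 N fully down; it comes back up when let go.
- sleeve_top (a point): Centre of the sleeve's upper face, 84 mm above the table when the sleeve is up; it moves with the sleeve.
- collar: The large steel collar, a ring lying flat on the table: 40 mm outside diameter, 22 mm bore, 24 mm high, 0.10 to 0.21 kg. Origin at the centre of its underside; z up; x points to the set screw. The screw (6 mm thick, half-way up) stands 3.5 mm into the bore (its point is 7.5 mm from the axis), so the collar passes over the shaft only with the screw over the flat, within about 20 degrees.
- set_screw (a point): Outer end of the large collar's set screw, on its outside 20 mm from its axis and 12 mm above its underside.
- small_collar: A smaller collar for another shaft, to be left: 28 mm outside diameter, 12 mm bore, 12 mm high. Origin at the centre of its underside.
- beaker_100: Glass beaker, 52 mm across and 70 mm high, standing on the table, to be left. Origin at the centre of its underside.
There are look-alikes about, which are no part of the job. Leave any turquoise look-alike of the collar alone.

How it is judged (in metres and radians):
On the way, in this order (a step that is already met when the one before it is completed fails the run):
1. the flat faces out of the guard's open side, within 10 degrees, and the shaft is pinched with a finger on the flat (angle between the x axis of shaft_flat and the x axis of drive, either way round below 0.175 rad and x of shaft_flat in the frame of drive below 0 m and contact force between shaft_c2 and the fingers above 2 N), for 0.2 s.
2. the large collar is on the shaft, at least 10 mm below its end, with its set screw over the flat (horizontal distance between collar and shaft_top below 0.004 m and z of collar in the frame of shaft_flat below 0.02 m and x of set_screw in the frame of shaft_flat above 0.008 m), for 0.1 s.
At the end, for the whole second after the job is handed in: The gripper holds the large collar (over 3 N) on the shaft, at rest, upright within 6 degrees, centred within 4 mm, its screw over the flat (within 5 mm sideways) and facing out of the open side (within 6 mm sideways), with the seal sleeve pressed down more than 4 of its 8 mm (value of joint seal_sleeve above 0.004 m and horizontal distance between collar and shaft_top below 0.004 m and z of collar in the frame of shaft_flat below -0.024 m and angle between collar's own z axis and vertical below 0.1 rad and x of set_screw in the frame of shaft_flat above 0.008 m and y of set_screw in the frame of shaft_flat between -0.005 and 0.005 m and x of set_screw in the frame of drive below -0.012 m and y of set_screw in the frame of drive between -0.006 and 0.006 m and contact force between collar and the fingers above 3 N and linear speed of collar below 0.01 m/s); the arm keeps its last pose, push and grip.
It fails at once if the small collar or the beaker is shifted by more than 30 mm (distance of any of small_collar, beaker_100 from where it was at the start of the episode above 0.03 m).
It also fails if it takes over 72 s, if anything falls off the work surface, if the arm or the gripper's body presses on something with over 40 N, if the wrist force passes 120 N, or if a joint passes its speed limit or range.

## Working session

There is one attempt and no reset: what is moved stays moved. The work goes in short steps, Python scripts to look and compute and a tool call to move; the robot and the scene stay as the last step left them, time stands still between calls to the robot, and variables do not carry over. Pictures are saved under pics/ and viewed, at most 10 in all, crops included, and the job is handed in when it is done.

Besides the shell and the picture viewer there is one more tool, called after "Call:" as name(argument=value, ...) on one line, values as JSON. move_arm: Moves the arm, as the interface text tells. Its arguments: {"type":"object","properties":{"targets":{"type":"array","items":{"type":"array"}},"jaw":{"type":"number"},"squeeze":{"type":"number"}},"required":["targets"]}

```bash
mkdir -p pics
cat > h.py <<'E'
from plant import r, viewer, recognise, outline_of, pinpoint
import numpy as np, cv2
from scipy.spatial.transform import Rotation as Ro
def ray(c,px):
    K=c["intrinsics"];T=c["camera_from_world"];K=np.array(K);T=np.array(T)
    d=np.linalg.inv(K)@np.array([px[1],px[0],1.]);d=np.array([d[0],-d[1],-d[2]])
    R=T[:3,:3];o=-R.T@T[:3,3];return o,R.T@d
def at_z(c,px,z):
    o,d=ray(c,px);return o+d*(z-o[2])/d[2]
def proj(c,p):
    T=np.array(c["camera_from_world"]);q=T[:3,:3]@np.array(p)+T[:3,3]
    u=np.array(c["intrinsics"])@np.array([q[0],-q[1],-q[2]]);return u[1]/u[2],u[0]/u[2]
def tri(l):
    A=0;b=0
    for c,px in l:
        o,d=ray(c,px);d=d/np.linalg.norm(d);P=np.eye(3)-np.outer(d,d);A=A+P;b=b+P@o
    return np.linalg.solve(A,b)
def tool(dw):
    """world shift -> tool axes cm"""
    s=r.get_state();return None
E
python3 - <<'E'
from h import *
s=r.get_state();print({k:np.round(v,3) for k,v in s.items()},r.grip_point_offset)
for n in ["top","side"]:
    c=viewer.capture(n);cv2.imwrite(f"pics/{n}0.png",c["image"])
    print(n,np.round(-np.array(c["camera_from_world"])[:3,:3].T@np.array(c["camera_from_world"])[:3,3],2))
    for l in ["drive","shaft_top","shaft_flat","collar","set_screw","small_collar","beaker_100"]:
        z={"shaft_top":.14,"shaft_flat":.11,"set_screw":.012}.get(l,0)
        print(l,[(round(d["score"],2),np.round(d["location"]),np.round(at_z(c,d["location"],z),3)[:2]) for d in pinpoint(l,n)])
E
```

```text
{'time_s': np.float64(0.0), 'joints': array([ 9.1851e+01,  2.0591e+01,  6.3500e-01, -2.2000e-02, -7.0136e+01,
       -1.6508e+01]), 'qd': array([-0.035,  0.034, -0.122, -0.06 , -0.014, -0.057]), 'joint_torque': array([-1.0000e-03, -5.8271e+01,  2.9306e+01,  6.9970e+00,  7.0000e-03,
       -0.0000e+00]), 'tcp_pos': array([0.171, 0.653, 0.226]), 'eef_rot': array([ 1.79906e+02, -6.00000e-03, -1.46650e+01]), 'contact_force': array([ 0.013, -0.92 , -0.3  ]), 'moment': array([-0.024, -0.035, -0.007]), 'gripper_force': np.float64(0.0), 'gripper_width': np.float64(0.088)} -0.0188
top [ 0.35 -0.16  0.94]
drive [(0.85, array([204., 236.]), array([0.529, 0.022]))]
shaft_top [(0.56, array([188., 216.]), array([0.531, 0.031]))]
shaft_flat [(0.6, array([194., 218.]), array([0.526, 0.035])), (0.6, array([186., 216.]), array([0.541, 0.04 ])), (0.42, array([191., 224.]), array([0.532, 0.025]))]
collar [(0.7, array([238., 412.]), array([ 0.46 , -0.343])), (0.61, array([189., 351.]), array([ 0.562, -0.219]))]
set_screw [(0.8, array([179., 339.]), array([ 0.581, -0.194])), (0.5, array([247., 413.]), array([ 0.441, -0.343]))]
small_collar [(0.51, array([252., 348.]), array([ 0.429, -0.212]))]
beaker_100 [(0.75, array([180., 426.]), array([ 0.583, -0.376]))]
side [0.27 0.72 0.48]
drive [(0.82, array([297., 280.]), array([0.533, 0.029]))]
shaft_top [(0.9, array([225., 277.]), array([0.528, 0.038])), (0.57, array([256., 277.]), array([0.496, 0.133]))]
shaft_flat [(0.92, array([239., 281.]), array([0.527, 0.025]))]
collar [(0.72, array([215., 362.]), array([ 0.458, -0.344])), (0.7, array([231., 306.]), array([ 0.562, -0.232]))]
set_screw [(0.55, array([211., 371.]), array([ 0.438, -0.343])), (0.53, array([233., 295.]), array([ 0.574, -0.191]))]
small_collar [(0.54, array([255., 279.]), array([ 0.583, -0.115])), (0.42, array([240., 362.]), array([ 0.435, -0.218]))]
beaker_100 [(0.67, array([208., 318.]), array([ 0.57 , -0.361]))]
```

Run:
```python
import cv2,numpy as np
a=cv2.imread("pics/top0.png")[150:280,170:460];b=cv2.imread("pics/side0.png")[180:320,230:410]
a=cv2.resize(a,None,fx=2.7,fy=2.7,interpolation=2);b=cv2.resize(b,(320,249),interpolation=2)
o=np.zeros((a.shape[0]+249,a.shape[1],3),np.uint8);o[:a.shape[0]]=a;o[a.shape[0]:,:320]=b
cv2.imwrite("pics/crop0.png",o);print(o.shape)
```

```text
(600, 783, 3)
```

View pics/crop0.png

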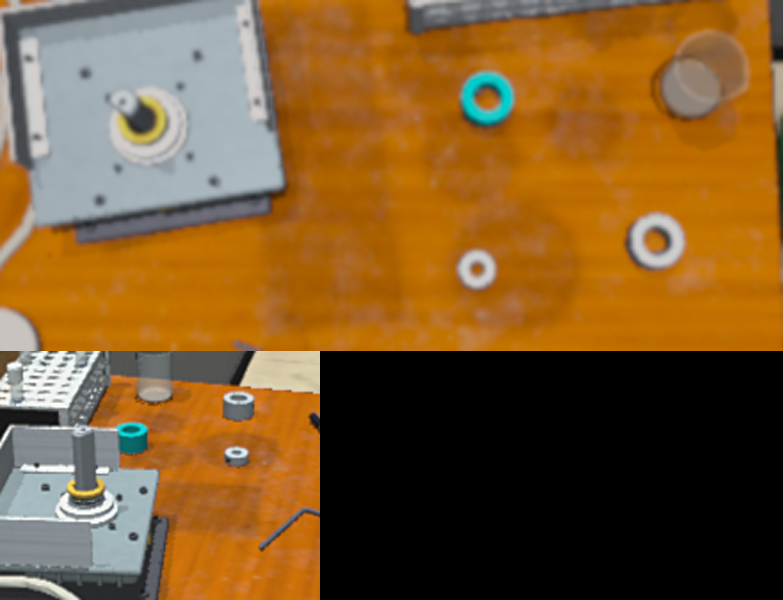

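The candidates are: grey ring, top px (238,412) – the large collar; turquoise ring (189,351) – the look-alike to be left; small grey ring (252,348) – the small collar. I choose the grey ring at (238,412). The drive is at (204,236), with its open side towards the bottom of the image.

```bash
cat >> h.py <<'E'
def go(p,yaw,tilt=True):
    s=r.get_state();R0=Ro.from_euler("xyz",s["eef_rot"],degrees=True)
    R1=Ro.from_euler("xyz",[180,0,yaw],degrees=True)
    d=R0.inv().apply(np.array(p)-s["tcp_pos"])*100;print("shift cm",np.round(d,2),"turn",np.round((R0.inv()*R1).as_rotvec(),3),"t",s["time_s"])
E
python3 - <<'E'
from h import *
C={n:viewer.capture(n) for n in ["top","side","wrist"]}
for l,z in [("drive",0),("shaft_top",.14),("shaft_flat",.11),("collar",0),("set_screw",.012)]:
    q=[(C[n],pinpoint(l,n)) for n in ["top","side"]]
    if l in("collar","set_screw"):
        q=[(c,min(p,key=lambda d:abs(at_z(c,d["location"],z)[0]-.45))) for c,p in q]
    else:q=[(c,p[0]) for c,p in q]
    print(l,np.round(tri([(c,p["location"]) for c,p in q]),4))
c=C["wrist"];s=r.get_state();T=np.array(c["camera_from_world"]);o=-T[:3,:3].T@T[:3,3]
R0=Ro.from_euler("xyz",s["eef_rot"],degrees=True).as_matrix()
print("cam in tool",np.round(R0.T@(o-s["tcp_pos"]),3),"look",np.round(R0.T@T[:3,:3].T@[0,0,-1],3),"right",np.round(R0.T@T[:3,:3].T@[1,0,0],2),np.array(c["intrinsics"])[0,0])
c=C["top"];k=lambda x,y:at_z(c,(150+y/2.7,170+x/2.7),.055)
d=k(280,188)-k(38,225);print("drive yaw",np.degrees(np.arctan2(d[0],-d[1])))
go([.46,.1,.26],0)
E
```

```text
drive [ 0.53    0.0294 -0.0055]
shaft_top [0.5351 0.0306 0.1398]
shaft_flat [0.5223 0.0352 0.1132]
collar [ 0.4558 -0.3391  0.0005]
set_screw [ 0.4358 -0.337   0.0167]
cam in tool [ 0.065 -0.002 -0.158] look [-0.244 -0.     0.97 ] right [-0.  1.  0.] 318.4411595112419
drive yaw 9.289621281895117
shift cm [41.97 46.18 -3.34] turn [ 0.     0.    -0.256] t 1.45
```

Call:
move_arm(targets=[[[4.4, 4.4, 0], [0, 0, 0]], [[8.8, 8.8, 0], [0, 0, 0]], [[13.2, 13.2, 0], [0, 0, 0]], [[17.6, 17.6, 0], [0, 0, 0]], [[22, 22.2, 0], [0, 0, 0]]])

```text
time_s: 2.08
tcp_pos: [0.3277, 0.3819, 0.2269]
eef_rot: [-180.0, -0.0, -14.6]
contact_force: [0.5, 0.5, 0.2]
gripper_width: 0.0876
gripper_force: 0.0
```

Call:
move_arm(targets=[[[4.4, 4.4, 0], [0, 0, 0]], [[8.8, 8.8, 0], [0, 0, 0]], [[13.2, 13.2, 0], [0, 0, 0]], [[17.6, 17.6, 0], [0, 0, 0]], [[22, 22.2, 0], [0, 0, 0]]])

```text
time_s: 2.7
tcp_pos: [0.4839, 0.1124, 0.2271]
eef_rot: [-179.9, -0.1, -14.6]
contact_force: [0.9, 0.3, -0.6]
gripper_width: 0.0878
gripper_force: 0.0
```

Call:
move_arm(targets=[[[2, 2, 0], [0, 0, 0.18]], [[4, 4, 1], [0, 0, 0.36]], [[6.7, 6.7, 2], [0, 0, 0.54]], [[6.7, 6.7, 3], [0, 0, 0.72]], [[6.7, 6.7, 3], [0, 0, 0.9]]])

```text
time_s: 3.32
tcp_pos: [0.5305, 0.0316, 0.1956]
eef_rot: [179.9, 0.0, -66.6]
contact_force: [0.2, 0.0, 0.4]
gripper_width: 0.0876
gripper_force: 0.0
```

Run:
```python
from h import *
c=viewer.capture("wrist");im=c["image"]
for l,z in [("shaft_top",.14),("shaft_flat",.11),("drive",0),("sleeve_top",.084)]:
    print(l,[(round(d["score"],2),np.round(d["location"]),np.round(at_z(c,d["location"],z),4)) for d in pinpoint(l,"wrist")])
p=proj(c,[.532,.03,.14]);print(p)
# rectified view: metric map of plane z=.14 , x up, y left; right: whole
S=6000;h=.05
pts=[proj(c,[.532+a,.03+b,.14])[::-1] for a,b in [(h,h),(h,-h),(-h,-h),(-h,h)]]
M=cv2.getPerspectiveTransform(np.float32(pts),np.float32([[0,0],[400,0],[400,400],[0,400]]))
o=np.hstack([cv2.warpPerspective(im,M,(400,400),flags=cv2.INTER_CUBIC),cv2.resize(im,(400,250)).copy().repeat(1,0) if 0 else cv2.copyMakeBorder(cv2.resize(im,(400,250)),0,150,0,0,cv2.BORDER_CONSTANT)])
cv2.imwrite("pics/w1.png",o);np.save("w1.npy",im)
```

```text
shaft_top [(0.71, array([213., 313.]), array([0.5344, 0.0357, 0.14  ]))]
shaft_flat [(0.71, array([209., 323.]), array([0.5254, 0.0387, 0.11  ]))]
drive [(0.61, array([172., 316.]), array([0.535 , 0.0314, 0.    ]))]
sleeve_top [(0.56, array([197., 316.]), array([0.5315, 0.038 , 0.084 ]))]
(np.float64(206.77046659427137), np.float64(319.51865972949554))
```

View pics/w1.png

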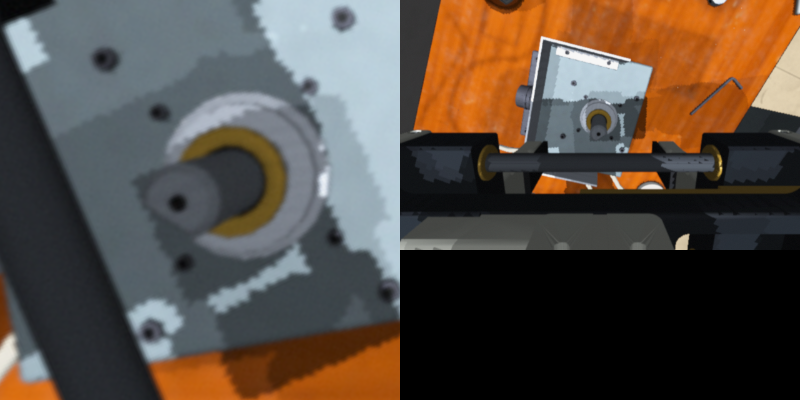

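The left half is rectified at shaft-top height: shaft end at about (178,203), i.e. near world (0.532,0.035). The flat isn't clear yet, so I zoom in.

Run:
```python
import numpy as np,cv2
im=np.load("w1.npy");a=im[180:235,285:350]
g=cv2.resize(a,None,fx=9,fy=9,interpolation=cv2.INTER_CUBIC)
g=cv2.convertScaleAbs(g,alpha=1.8,beta=-20)
cv2.imwrite("pics/z1.png",g)
```

```text
(no output)
```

View pics/z1.png

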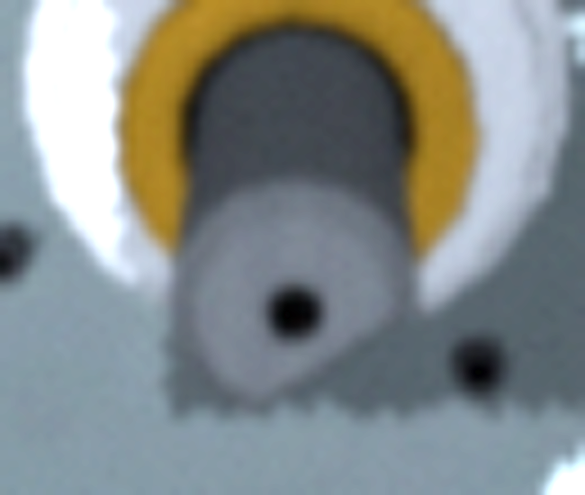

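The zoom shows the D-shaped end clearly: centre hole at crop (294,312), flat edge running from about (255,398) to (400,312), facing down-right.

Run:
```python
from h import *
c=viewer.capture("wrist")
k=lambda x,y:at_z(c,(180+y/9,285+x/9),.14)
ce=k(294,312);a=k(255,398);b=k(400,312);d=(b-a)[:2];n=np.array([d[1],-d[0]])
m=(a+b)[:2]/2-ce[:2]
if n@m<0:n=-n
ph=np.degrees(np.arctan2(n[1],n[0]));print(ce,"flat dir",ph,"dist",n@m/np.linalg.norm(n))
# front edge of deck in rectified picture: drive yaw
q=lambda x,y:np.array([.582-y*.00025,.08-x*.00025]) 
print(m, "yaw for pinch",ph+90,ph-90)
```

```text
[0.5313006  0.03713893 0.14      ] flat dir 145.96213363362818 dist 0.004400548726055422
[-0.003833   0.0021872] yaw for pinch 235.96213363362818 55.962133633628184
```

Run:
```python
from h import *
go([.5335,.0335,.16],-124)
```

```text
shift cm [ 0.02 -0.27  3.68] turn [-0.     0.     1.012] t 3.625
```

Call:
move_arm(targets=[[[0, -0.2, 0], [0, 0, 0.18]], [[0, -0.3, 0], [0, 0, 0.36]], [[0, -0.3, 0], [0, 0, 0.54]], [[0, -0.3, 0], [0, 0, 0.72]], [[0, -0.3, 0], [0, 0, 0.9]]])

```text
time_s: 4.25
tcp_pos: [0.5337, 0.0338, 0.1968]
eef_rot: [-180.0, 0.0, -118.0]
contact_force: [0.7, -0.0, -0.5]
gripper_width: 0.0876
gripper_force: 0.0
```

Call:
move_arm(targets=[[[0, 0, 0], [0, 0, 0.11]], [[0, 0, 0], [0, 0, 0.11]], [[0, 0, 0], [0, 0, 0.11]]])

```text
time_s: 4.62
tcp_pos: [0.5336, 0.0337, 0.1967]
eef_rot: [-180.0, 0.0, -123.9]
contact_force: [0.7, 0.1, 0.9]
gripper_width: 0.0877
gripper_force: 0.0
```

Run:
```python
from h import *
c=viewer.capture("wrist");im=c["image"]
for l,z in [("shaft_top",.14)]:
    print(l,[(round(d["score"],2),np.round(d["location"]),np.round(at_z(c,d["location"],z),4)) for d in pinpoint(l,"wrist")])
p=proj(c,[.532,.035,.14]);print(p,proj(c,[.52,.045,.14]));i,j=int(p[0]),int(p[1]);print(i,j)
a=im[i-30:i+30,j-30:j+30];cv2.imwrite("pics/z2.png",cv2.convertScaleAbs(cv2.resize(a,None,fx=9,fy=9,interpolation=2),alpha=1.8,beta=-20))
go([.5335,.0335,.10],-124)
```

```text
shaft_top [(0.81, array([211., 322.]), array([0.5322, 0.0359, 0.14  ]))]
(np.float64(209.4059295977285), np.float64(321.05149160612507)) (np.float64(211.60015986086657), np.float64(343.11643250328444))
209 321
shift cm [0.02 0.   9.66] turn [-0.     0.     0.001] t 4.725
```

View pics/z2.png

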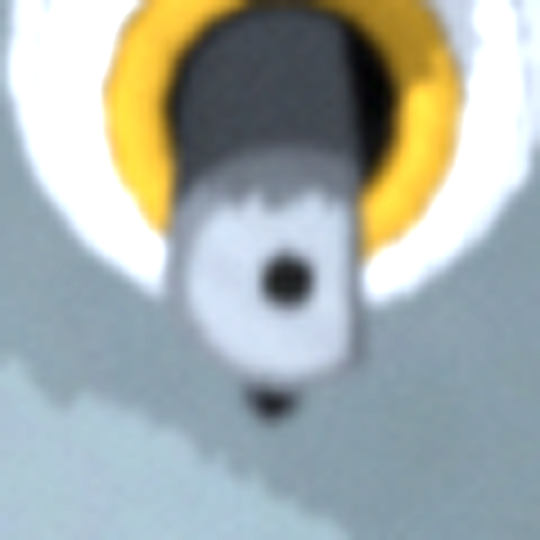

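The flat now faces image-right (vertical edge at crop x≈360), squared with the fingers' closing line; axis hole at (287,280). I descend and pinch.

Call:
move_arm(targets=[[[0, 0.05, 4], [0, 0, 0]], [[0, 0.05, 8], [0, 0, 0]], [[0, 0.05, 9.7], [0, 0, 0]], [[0, 0.05, 9.7], [0, 0, 0]]])

```text
time_s: 5.22
tcp_pos: [0.5324, 0.0335, 0.0983]
eef_rot: [179.9, -0.1, -124.0]
contact_force: [0.6, -0.2, -0.0]
gripper_width: 0.0876
gripper_force: 0.0
```

Call:
move_arm(targets=[[[0, 0, 0], [0, 0, 0]], [[0, 0, 0], [0, 0, 0]], [[0, 0, 0], [0, 0, 0]], [[0, 0, 0], [0, 0, 0]], [[0, 0, 0], [0, 0, 0]]], jaw=0.5, squeeze=10)

```text
time_s: 5.85
tcp_pos: [0.5333, 0.0339, 0.0997]
eef_rot: [-180.0, 0.0, -124.1]
contact_force: [0.4, -0.0, 0.3]
gripper_width: 0.0431
gripper_force: 0.0
```

Call:
move_arm(targets=[[[0, 0, 0], [0, 0, 0]], [[0, 0, 0], [0, 0, 0]], [[0, 0, 0], [0, 0, 0]]])

```text
time_s: 6.22
tcp_pos: [0.5335, 0.0337, 0.0996]
eef_rot: [-180.0, -0.0, -124.1]
contact_force: [0.2, -1.4, -1.1]
gripper_width: 0.016
gripper_force: 10.0
```

Call:
move_arm(targets=[[[-0.03, 0, 0], [0, 0, -0.151]], [[-0.06, 0.01, 0], [0, 0, -0.302]], [[-0.09, 0.02, 0], [0, 0, -0.454]], [[-0.11, 0.03, 0], [0, 0, -0.605]], [[-0.14, 0.05, 0], [0, 0, -0.756]]], squeeze=25)

```text
time_s: 6.85
tcp_pos: [0.5329, 0.0352, 0.0995]
eef_rot: [179.9, 0.0, -80.5]
contact_force: [-2.9, 1.4, 3.2]
gripper_width: 0.0159
gripper_force: 25.0
```

Call:
move_arm(targets=[[[0, 0, 0], [0, 0, 0]], [[0, 0, 0], [0, 0, 0]], [[0, 0, 0], [0, 0, 0]], [[0, 0, 0], [0, 0, 0]]])

```text
time_s: 7.35
tcp_pos: [0.533, 0.0352, 0.0995]
eef_rot: [179.9, -0.0, -80.9]
contact_force: [-5.8, 0.9, 4.3]
gripper_width: 0.0154
gripper_force: 25.0
```

Run:
```python
from h import *
s=r.get_state();print(s["moment"],s["contact_force"],s["tcp_pos"])
for n in ["top","side"]:
    c=viewer.capture(n);cv2.imwrite(f"pics/{n}1.png",c["image"])
a=cv2.imread("pics/top1.png");
# drive yaw by Hough on deck front edge
c=viewer.capture("top");m=outline_of("drive","top")
if m:
    mk=m[0]["mask"].astype(np.uint8);ys,xs=np.nonzero(mk)
    P=np.array([at_z(c,(ys[xs==x].max(),x),.055)[:2] for x in range(xs.min()+15,xs.max()-8)])
    print(np.round(P[::6],4).tolist())
```

```text
[0.44249447 1.82277371 0.02920191] [-5.82767905  0.8535903   4.27203027] [0.53297282 0.03517093 0.09952856]Traceback (most recent call last):
  File "<stdin>", line 10, in <module>
    return umr_maximum(a, axis, None, out, keepdims, initial, where)
ValueError: zero-size array to reduction operation maximum which has no identity
```

Call:
move_arm(targets=[[[0, 0, 0], [0, 0, 0]], [[0, 0, 0], [0, 0, 0]], [[0, 0, 0], [0, 0, 0]], [[0, 0, -4], [0, 0, 0]], [[0, 0, -10], [0, 0, 0]]], jaw=8.7)

```text
time_s: 8.18
tcp_pos: [0.5326, 0.0349, 0.1991]
eef_rot: [179.8, -0.1, -80.8]
contact_force: [0.8, 0.2, 0.0]
gripper_width: 0.0602
gripper_force: 0.0
```

Call:
move_arm(targets=[[[2, 1, -1.5], [0, 0, 0]], [[7, 2.5, -1.5], [0, 0, 0]], [[12, 4.5, -1.5], [0, 0, 0]], [[17, 6.5, -1.5], [0, 0, 0]], [[22, 8, -1.5], [0, 0, 0]]])

```text
time_s: 8.8
tcp_pos: [0.4888, -0.1965, 0.2143]
eef_rot: [-180.0, 0.0, -80.8]
contact_force: [1.8, 1.2, -0.7]
gripper_width: 0.0872
gripper_force: 0.0
```

Call:
move_arm(targets=[[[4, 1.5, 0], [0, 0, 0.18]], [[8, 3, 0], [0, 0, 0.36]], [[12, 4.5, 0], [0, 0, 0.54]], [[14, 5.4, 1.5], [0, 0, 0.72]], [[14, 5.4, 3], [0, 0, 0.9]]])

```text
time_s: 9.43
tcp_pos: [0.4578, -0.3432, 0.1834]
eef_rot: [180.0, -0.0, -132.9]
contact_force: [0.4, -0.1, -0.8]
gripper_width: 0.0871
gripper_force: 0.0
```

Call:
move_arm(targets=[[[0, 0, 0], [0, 0, 0.17]], [[0, 0, 1], [0, 0, 0.34]], [[0, 0, 2], [0, 0, 0.51]], [[0, 0, 3], [0, 0, 0.68]], [[0, 0, 3], [0, 0, 0.83]]])

```text
time_s: 10.05
tcp_pos: [0.4579, -0.3414, 0.153]
eef_rot: [179.9, -0.1, 179.8]
contact_force: [-0.8, -0.3, 0.5]
gripper_width: 0.0868
gripper_force: 0.0
```

Run:
```python
from h import *
c=viewer.capture("wrist");im=c["image"]
for l,z in [("collar",0),("set_screw",.012)]:
    print(l,[(round(d["score"],2),np.round(d["location"]),np.round(at_z(c,d["location"],z),4)) for d in pinpoint(l,"wrist")])
p=proj(c,[.457,-.341,.024]);i,j=int(p[0]),int(p[1]);print(i,j)
cv2.imwrite("pics/c1.png",cv2.resize(im[max(i-50,0):i+50,j-50:j+50],None,fx=5,fy=5,interpolation=2))
go([.457,-.341,.1],-180)
```

```text
collar [(0.7, array([183., 320.]), array([ 0.4572, -0.3392,  0.    ]))]
set_screw [(0.72, array([164., 313.]), array([ 0.4367, -0.3457,  0.012 ])), (0.21, array([291., 289.]), array([ 0.5701, -0.3717,  0.012 ]))]
187 317
shift cm [0.15 0.07 5.41] turn [ 0.    -0.001  0.004] t 10.2
```

View pics/c1.png

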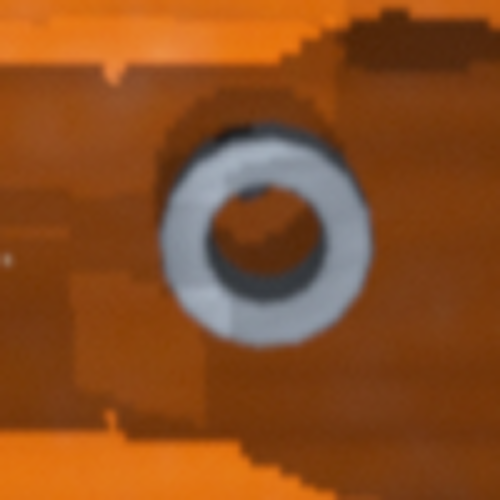

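The grey collar is centred at crop (267,241); its screw's point shows in the bore at (252,192), with its outer end near (235,135).

Run:
```python
from h import *
c=viewer.capture("wrist");k=lambda x,y,z:at_z(c,(137+y/5,267+x/5),z)[:2]
ce=k(267,241,.024);print(ce)
for p,z in [((252,194),.014),((236,133),.014)]:
    v=k(*p,z)-ce;print(np.degrees(np.arctan2(v[1],v[0]))%360,np.linalg.norm(v))
go([*ce,.1],-168)
```

```text
[ 0.45555991 -0.33886739]
202.24919621365348 0.007529798967636865
197.54996179939084 0.01952453054886484
shift cm [0.32 0.28 5.43] turn [ 0.    -0.    -0.205] t 10.25
```

Call:
move_arm(targets=[[[0.25, 0.25, 2], [0, 0, -0.165]], [[0.25, 0.25, 5], [0, 0, -0.326]], [[0.25, 0.25, 9], [0, 0, -0.326]], [[0.25, 0.25, 12], [0, 0, -0.326]], [[0.25, 0.25, 12], [0, 0, -0.326]]])

```text
time_s: 10.88
tcp_pos: [0.4548, -0.3385, 0.0326]
eef_rot: [179.8, -0.2, -161.1]
contact_force: [0.7, 0.6, 1.5]
gripper_width: 0.0869
gripper_force: 0.0
```

Run:
```python
from h import *
s=r.get_state();print(s["tcp_pos"],s["eef_rot"])
go([.456,-.339,.003],-161.5)
```

```text
[ 0.45477726 -0.33850721  0.0325655 ] [ 179.83379598   -0.20737681 -161.10370491]
shift cm [-0.11 -0.09  2.96] turn [ 0.003 -0.004  0.007] t 10.875
```

Call:
move_arm(targets=[[[-0.1, -0.1, 1], [0, 0, 0]], [[-0.1, -0.1, 2], [0, 0, 0]], [[-0.1, -0.1, 2.9], [0, 0, 0]], [[-0.1, -0.1, 2.9], [0, 0, 0]], [[-0.1, -0.1, 2.9], [0, 0, 0]]])

```text
time_s: 11.5
tcp_pos: [0.458, -0.3397, 0.0058]
eef_rot: [-180.0, 0.0, -161.2]
contact_force: [-0.2, 0.1, -0.0]
gripper_width: 0.0868
gripper_force: 0.0
```

Call:
move_arm(targets=[[[0, 0, 0], [0, 0, 0]], [[0, 0, 0], [0, 0, 0]], [[0, 0, 0], [0, 0, 0]], [[0, 0, 0], [0, 0, 0]], [[0, 0, 0], [0, 0, 0]]], jaw=3, squeeze=10)

```text
time_s: 12.12
tcp_pos: [0.4578, -0.3396, 0.0056]
eef_rot: [-180.0, 0.0, -161.2]
contact_force: [0.8, -0.6, -0.7]
gripper_width: 0.0428
gripper_force: 0.0
```

Call:
move_arm(targets=[[[0, 0, 0], [0, 0, 0]], [[0, 0, 0], [0, 0, 0]], [[0, 0, 0], [0, 0, 0]]], squeeze=40)

```text
time_s: 12.5
tcp_pos: [0.4578, -0.3396, 0.0056]
eef_rot: [-180.0, 0.0, -161.2]
contact_force: [-0.3, 0.1, -0.0]
gripper_width: 0.0391
gripper_force: 40.0
```

Call:
move_arm(targets=[[[0, 0, -1], [0, 0, 0]], [[0, 0, -5], [0, 0, 0]], [[0, 0, -10], [0, 0, 0]], [[0, 0, -15], [0, 0, 0]], [[0, 0, -18], [0, 0, 0]]])

```text
time_s: 13.12
tcp_pos: [0.4583, -0.3399, 0.1891]
eef_rot: [-179.9, 0.2, -161.2]
contact_force: [1.1, -0.2, -1.5]
gripper_width: 0.0392
gripper_force: 40.0
```

Run:
```python
from h import *
c=viewer.capture("wrist");im=c["image"];s=r.get_state();print(s["tcp_pos"],s["gripper_width"],s["contact_force"])
R0=Ro.from_euler("xyz",s["eef_rot"],degrees=True)
for l,z in [("collar",-.0056),("set_screw",.0064)]:
    print(l,[(round(d["score"],2),np.round(d["location"]),np.round(R0.inv().apply(at_z(c,d["location"],s["tcp_pos"][2]+z)-s["tcp_pos"]),4)) for d in pinpoint(l,"wrist")])
p=proj(c,s["tcp_pos"]+[0,0,.018]);i,j=int(p[0]),int(p[1]);i=min(i,330);print(p,i,j)
cv2.imwrite("pics/c2.png",cv2.resize(im[i-70:i+70,j-90:j+90],None,fx=4,fy=4,interpolation=2));go([.5312,.034,.186],-170.7)
```

```text
[ 0.45968675 -0.34084937  0.19264179] 0.03904681731243676 [ 1.79577199 -1.00088141  3.39856468]
collar [(0.74, array([233., 321.]), array([0.0049, 0.0038, 0.0056]))]
set_screw [(0.76, array([204., 321.]), array([ 0.0243,  0.0037, -0.0066]))]
(np.float64(261.01778495963697), np.float64(312.7184097729886)) 261 312
shift cm [-18.92  33.06   0.17] turn [-0.002  0.004  0.166] t 13.275
```

View pics/c2.png

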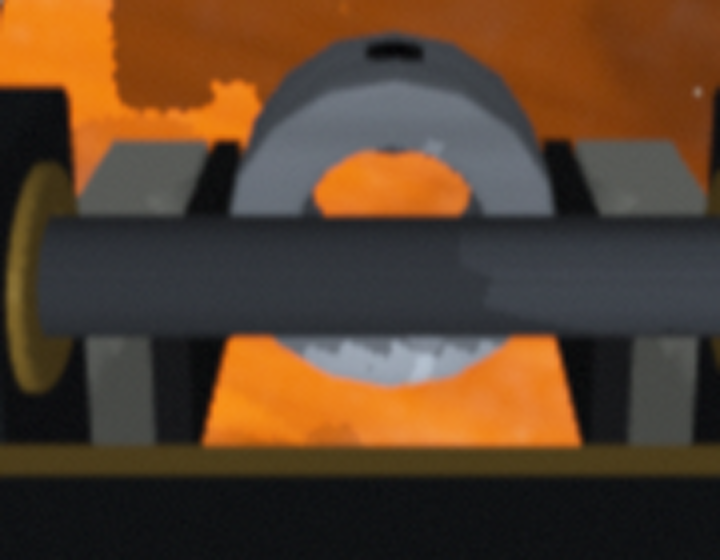

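Call:
move_arm(targets=[[[0, 0, 0], [0, 0, 0]], [[0, 0, 0], [0, 0, 0]], [[0, 0, 0], [0, 0, 0]]])

```text
time_s: 13.65
tcp_pos: [0.4574, -0.3395, 0.1846]
eef_rot: [179.9, -0.1, -161.2]
contact_force: [-0.2, -0.4, -1.6]
gripper_width: 0.0393
gripper_force: 40.0
```

Run:
```python
from h import *
s=r.get_state();c=viewer.capture("wrist");im=c["image"];print(s["tcp_pos"],s["contact_force"])
R0=Ro.from_euler("xyz",s["eef_rot"],degrees=True)
T=np.array(c["camera_from_world"]);o=-T[:3,:3].T@T[:3,3];print(R0.inv().apply(o-s["tcp_pos"]))
zt=s["tcp_pos"][2]+.0184
# ring top face: far edge outer (393,~80) near outer (393,385); bore far (393,150) in crop x4 origin (191,222)
for n,(x,y) in dict(faro=(393,82),nearo=(393,385),farb=(393,150),left=(232,215),right=(553,215)).items():
    print(n,np.round(R0.inv().apply(at_z(c,(191+y/4,222+x/4),zt)-s["tcp_pos"]),4))
for l,z in [("collar",-.0056),("set_screw",.0064)]:
    print(l,[(round(d["score"],2),np.round(d["location"]),np.round(R0.inv().apply(at_z(c,d["location"],s["tcp_pos"][2]+z)-s["tcp_pos"]),4)) for d in pinpoint(l,"wrist")])
```

```text
[ 0.45744649 -0.33951869  0.18464536] [-0.18542989 -0.3927966  -1.56785861]
[ 0.06460179  0.00185821 -0.15807128]
faro [ 0.0221  0.0022 -0.0184]
nearo [-0.0164  0.0022 -0.0184]
farb [ 0.0139  0.0022 -0.0184]
left [ 0.0058 -0.0167 -0.0184]
right [ 0.0058  0.021  -0.0184]
collar [(0.7, array([234., 319.]), array([0.0023, 0.0013, 0.0056]))]
set_screw [(0.83, array([205., 320.]), array([ 0.022 ,  0.0022, -0.0064]))]
```

Run:
```python
from h import *
go([.5335,.0349,.178],-170.7)
```

```text
shift cm [-19.24  33.02   0.72] turn [ 0.    -0.001  0.165] t 13.8
```

Call:
move_arm(targets=[[[-2, 3.5, 0], [0, 0, 0]], [[-5, 8.5, 0], [0, 0, 0]], [[-8, 13.8, 0], [0, 0, 0]], [[-11, 18.9, 0], [0, 0, 0]], [[-14, 24, 0], [0, 0, 0]]])

```text
time_s: 14.42
tcp_pos: [0.5133, -0.0654, 0.1858]
eef_rot: [-180.0, 0.0, -161.2]
contact_force: [1.1, -0.2, -1.7]
gripper_width: 0.0395
gripper_force: 40.0
```

Call:
move_arm(targets=[[[-2.6, 4.5, 0], [0, 0, 0.05]], [[-4.5, 7.7, 0.3], [0, 0, 0.1]], [[-5.2, 9, 0.7], [0, 0, 0.165]], [[-5.2, 9, 0.7], [0, 0, 0.165]], [[-5.2, 9, 0.7], [0, 0, 0.165]]])

```text
time_s: 15.05
tcp_pos: [0.5332, 0.0342, 0.1786]
eef_rot: [-180.0, -0.0, -170.6]
contact_force: [0.2, 0.2, -1.3]
gripper_width: 0.0392
gripper_force: 40.0
```

Run:
```python
from h import *
s=r.get_state();print(s["tcp_pos"],s["eef_rot"],s["contact_force"],s["moment"])
Q={}
for n in ["top","side","wrist"]:
    c=viewer.capture(n);cv2.imwrite(f"pics/{n}2.png",c["image"])
    for l in ["shaft_top","collar"]:
        p=pinpoint(l,n);Q[n,l]=(c,p[0]["location"]) if p else None;print(n,l,[(round(d["score"],2),np.round(d["location"]),np.round(at_z(c,d["location"],.14 if l[0]=="s" else s["tcp_pos"][2]-.0056),4)) for d in p])
go([.5335,.0349,.178],-170.7)
a=cv2.imread("pics/side2.png")[130:290,190:370];b=cv2.imread("pics/wrist2.png")[150:310,230:410]
cv2.imwrite("pics/f1.png",np.hstack([cv2.resize(q,None,fx=2.2,fy=2.2,interpolation=2) for q in(a,b)]))
```

```text
[0.53318096 0.03422936 0.17855798] [-1.79991044e+02 -1.65512333e-02 -1.70606996e+02] [ 0.15017203  0.21012266 -1.28821605] [ 0.013698   -0.20577367  0.04846542]
top shaft_top [(0.4, array([187., 216.]), array([0.5321, 0.0333, 0.14  ]))]
top collar [(0.65, array([184., 210.]), array([0.5302, 0.0357, 0.173 ])), (0.65, array([188., 350.]), array([ 0.524 , -0.2074,  0.173 ]))]
side shaft_top [(0.87, array([223., 275.]), array([0.5336, 0.0317, 0.14  ]))]
side collar [(0.74, array([204., 274.]), array([0.5347, 0.0313, 0.173 ])), (0.6, array([230., 308.]), array([0.4554, 0.1102, 0.173 ]))]
wrist shaft_top []
wrist collar [(0.64, array([237., 319.]), array([0.5327, 0.0356, 0.173 ])), (0.64, array([167.,  84.]), array([ 0.5142, -0.0912,  0.173 ]))]
shift cm [-0.02  0.05  0.07] turn [0. 0. 0.] t 15.5
```

View pics/f1.png

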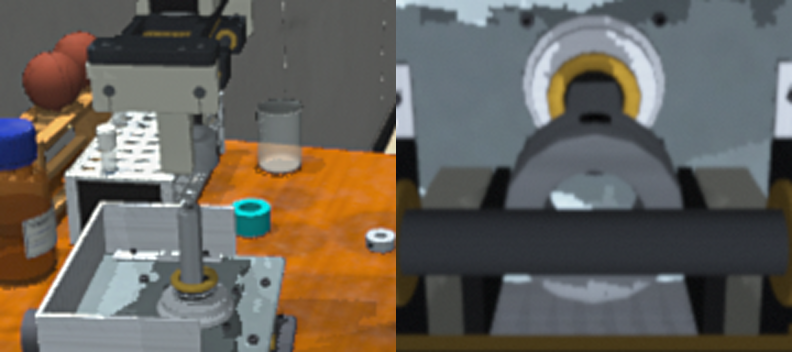

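Side view: collar sits directly above the shaft (both at x≈190). Wrist view: screw at (595,118) in line with the shaft at (596,95). I descend in steps and watch the force.

Call:
move_arm(targets=[[[0, 0.05, 1], [0, 0, 0]], [[0, 0.05, 2], [0, 0, 0]], [[0, 0.05, 2.8], [0, 0, 0]], [[0, 0.05, 3.4], [0, 0, 0]], [[0, 0.05, 3.7], [0, 0, 0]]])

```text
time_s: 16.12
tcp_pos: [0.5335, 0.0351, 0.1413]
eef_rot: [-180.0, 0.0, -170.7]
contact_force: [0.6, -0.2, -1.3]
gripper_width: 0.0396
gripper_force: 40.0
```

Call:
move_arm(targets=[[[0, 0, 0.2], [0, 0, 0]], [[0, 0, 0.4], [0, 0, 0]], [[0, 0, 0.5], [0, 0, 0]]])

```text
time_s: 16.5
tcp_pos: [0.5336, 0.0351, 0.1368]
eef_rot: [-180.0, 0.0, -170.7]
contact_force: [1.4, -1.7, -0.7]
gripper_width: 0.0394
gripper_force: 40.0
```

Call:
move_arm(targets=[[[0, 0, 0.3], [0, 0, 0]], [[0, 0, 0.6], [0, 0, 0]], [[0, 0, 0.9], [0, 0, 0]], [[0, 0, 1.2], [0, 0, 0]], [[0, 0, 1.2], [0, 0, 0]]])

```text
time_s: 17.12
tcp_pos: [0.5336, 0.0351, 0.1243]
eef_rot: [-180.0, 0.0, -170.7]
contact_force: [5.2, -2.5, -4.3]
gripper_width: 0.039
gripper_force: 40.0
```

Call:
move_arm(targets=[[[-0.04, -0.03, 0.6], [0, 0, 0]], [[-0.04, -0.03, 1.3], [0, 0, 0]], [[-0.04, -0.03, 2], [0, 0, 0]], [[-0.04, -0.03, 2.7], [0, 0, 0]], [[-0.04, -0.03, 3], [0, 0, 0]]])

```text
time_s: 17.75
tcp_pos: [0.5335, 0.0348, 0.094]
eef_rot: [-180.0, -0.0, -170.7]
contact_force: [1.7, -0.8, 0.7]
gripper_width: 0.0389
gripper_force: 40.0
```

Call:
move_arm(targets=[[[0, 0, 0.2], [0, 0, 0]], [[0, 0, 0.4], [0, 0, 0]], [[0, 0, 0.6], [0, 0, 0]], [[0, 0, 0.6], [0, 0, 0]]])

```text
time_s: 18.25
tcp_pos: [0.5337, 0.0349, 0.0888]
eef_rot: [180.0, 0.0, -170.7]
contact_force: [0.6, -0.8, 3.7]
gripper_width: 0.0393
gripper_force: 40.0
```

Call:
move_arm(targets=[[[0, 0, 0.15], [0, 0, 0]], [[0, 0, 0.3], [0, 0, 0]], [[0, 0, 0.45], [0, 0, 0]], [[0, 0, 0.55], [0, 0, 0]], [[0, 0, 0.55], [0, 0, 0]]])

```text
time_s: 18.88
tcp_pos: [0.5338, 0.0349, 0.0837]
eef_rot: [-180.0, 0.0, -170.7]
contact_force: [-2.0, 0.3, 10.1]
gripper_width: 0.0393
gripper_force: 40.0
```

Call:
move_arm(targets=[[[0, 0, 0], [0, 0, 0]], [[0, 0, 0], [0, 0, 0]], [[0, 0, 0], [0, 0, 0]], [[0, 0, 0], [0, 0, 0]]])

```text
time_s: 19.38
tcp_pos: [0.5337, 0.0349, 0.0838]
eef_rot: [-180.0, 0.0, -170.7]
contact_force: [-1.6, -0.6, 8.3]
gripper_width: 0.0392
gripper_force: 40.0
```

Run:
```python
from h import *
s=r.get_state();print(s["tcp_pos"],s["contact_force"],s["moment"])
Q={}
for n in ["top","side","wrist"]:
    c=viewer.capture(n);cv2.imwrite(f"pics/{n}3.png",c["image"])
    for l,z in [("set_screw",.09),("collar",.0777),("sleeve_top",.0777)]:
        print(n,l,[(round(d["score"],2),np.round(d["location"]),np.round(at_z(c,d["location"],z),4)) for d in pinpoint(l,n)[:2]])
a=cv2.imread("pics/side3.png")[180:300,230:340];b=cv2.imread("pics/wrist3.png")[150:310,230:410]
cv2.imwrite("pics/f2.png",np.hstack([cv2.resize(q,(396,400),interpolation=2) for q in(a,b)]))
```

```text
[0.53373481 0.03489854 0.08375807] [-1.56596103 -0.6169291   8.25114565] [ 0.02102953  0.8003947  -0.03508569]
top set_screw [(0.55, array([204., 221.]), array([0.5108, 0.0334, 0.09  ])), (0.48, array([180., 344.]), array([ 0.5595, -0.201 ,  0.09  ]))]
top collar [(0.65, array([182., 425.]), array([ 0.5586, -0.3563,  0.0777])), (0.52, array([188., 350.]), array([ 0.5465, -0.2118,  0.0777]))]
top sleeve_top []
side set_screw [(0.72, array([206., 315.]), array([ 0.5227, -0.1656,  0.09  ])), (0.63, array([252., 288.]), array([0.514 , 0.0295, 0.09  ]))]
side collar [(0.6, array([260., 280.]), array([0.5274, 0.0366, 0.0777])), (0.49, array([230., 306.]), array([ 0.5158, -0.0777,  0.0777]))]
side sleeve_top [(0.61, array([258., 280.]), array([0.5284, 0.032 , 0.0777]))]
wrist set_screw [(0.66, array([204., 320.]), array([0.5109, 0.0333, 0.09  ]))]
wrist collar [(0.73, array([233., 317.]), array([0.531 , 0.0352, 0.0777]))]
wrist sleeve_top []
```

View pics/f2.png

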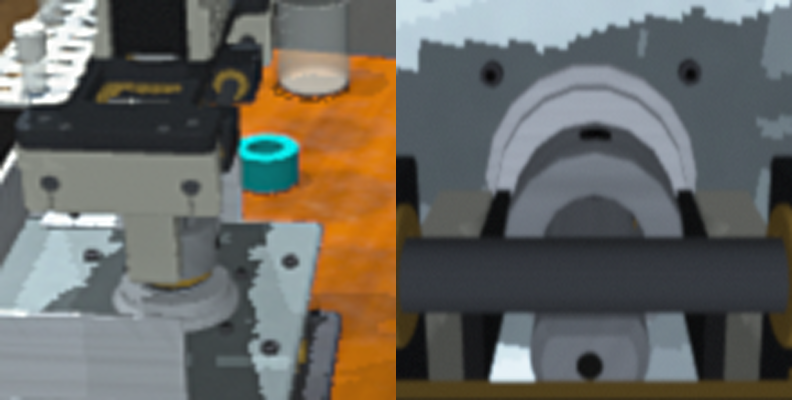

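The picture shows the collar down on the sleeve, with the screw at (595,135) towards the open side. I press a further 1 mm for margin, let it settle, and hand in.

Call:
move_arm(targets=[[[0, 0, 0.05], [0, 0, 0]], [[0, 0, 0.1], [0, 0, 0]], [[0, 0, 0.1], [0, 0, 0]], [[0, 0, 0.1], [0, 0, 0]], [[0, 0, 0.1], [0, 0, 0]]])

```text
time_s: 20.6
tcp_pos: [0.5338, 0.0349, 0.0829]
eef_rot: [-180.0, 0.0, -170.7]
contact_force: [-2.7, -0.3, 11.5]
gripper_width: 0.0388
gripper_force: 40.0
```

Call:
move_arm(targets=[[[0, 0, 0], [0, 0, 0]], [[0, 0, 0], [0, 0, 0]], [[0, 0, 0], [0, 0, 0]], [[0, 0, 0], [0, 0, 0]]])

```text
time_s: 21.1
tcp_pos: [0.5338, 0.0349, 0.0829]
eef_rot: [-180.0, 0.0, -170.7]
contact_force: [-2.4, -0.1, 10.5]
gripper_width: 0.0393
gripper_force: 40.0
```

```bash
python3 -c "
from plant import r
print(r.close_job())"
```

```text
the job is handed in; nothing more can be done
None
```

I turned the shaft until its flat faced the open side and slid the large collar on with its screw over the flat. I handed the job in holding the collar pressed down, with the sleeve about 6 to 7 mm down by my estimate; no verdict came back.

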